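# Clear the propagator lid, then hold it open at the pointer

## Robot

A 7-joint arm with a two-finger parallel gripper is mounted at the origin on the work surface. World frame = base frame: x ahead of the robot, y to its left, z up, the work surface at z = 0. Lengths are in m, angles in rad, forces in N, time in s.
With the tool pointing down it reaches from about 0.4 to 0.9 m from the base axis. Payload 5.5 kg.
Tool frame: the origin (TCP) lies midway between the tips of the shut fingers; the grasp point (between the pads) lies bot.grip_point_offset behind it (bot.grip_point_offset is the distance from the TCP to the grasp point, in m); z points along the fingers, y is the line along which they close (so a half turn about z gives the same grasp; the last joint's range is limited). The gripper opens to 92 mm and grips with 3 to 60 N. Pads are 19 mm wide; open, the fingers measure 130 mm over their backs; the gripper's body (75 mm by 190 mm) begins 47 mm behind the grasp point.
Start: joints at [1.547, 0.501, -0.427, 1.55, 0.221, 1.138, -0.21], TCP at [0.184, -0.623, 0.227] pointing down, gripper open.
Joint ranges: [-2.88, 2.88], [-0.31, 2.03], [-1.54, 1.56], [0.2, 2.42], [-1.41, 4.55], [0.19, 2.02], [-2.57, 2.57]. Speed limits (rad/s): [2.57, 2.57, 3.14, 3.14, 3.14, 3.14, 3.14].

## Interface

Orientations are given as a unit quaternion [x, y, z, w].
In Python, from cell import telemetry, vision, close_job, bot gives the robot as it stands.
- The arm moves only by the tool jog_arm, never from a script. Its argument "series" is a list of rows, each an object of numbers: "x", "y", "z": the shift along the world's x, y, z as a fraction of full scale; "ax", "ay", "az": the turn, a rotation vector about the world's x, y, z as a fraction of full scale. A call has 1 to 10 rows; each row shifts and turns the commanded pose from where the row before left it; what a row does not reach is not made up. Full scale, the value 1, is 0.025 m for a shift and pi rad for a turn. A row lasts 1/8 s, in which the tool goes at most 62.5 mm and 10.7 degrees, less where a joint would pass 70% of its speed; a pose out of reach is approached as far as the arm can. A call with a number of a shift or a turn outside -1 to 1 is refused whole. A call with a gripper value outside its range is refused whole. "claw" is the opening, from -1 (shut) to 1 (fully open), set as the call begins (left out, the last holds). The fingers move at their own pace and stop on an object; "newtons" is the grip in N (left out, the last holds). Time passes only in rows, so rows that do not move let the fingers close. It gives the time, the measured TCP pose, the force, the opening and the grip force at its end, in the units of the state.
- telemetry.state(): the state, without advancing time (a new reading comes with each control period).
- vision.read_camera(name): name is "side" or "top" or "wrist"; returns the picture (480x640x3 uint8, red, green, blue); there is no depth.
- vision.calibration(name): a dict with "fx", "fy", "cx", "cy" (pixels), "R" (3x3) and "t" (3): a world point X has camera coordinates R X + t; the wrist camera has in their place "mount" (4x4, takes a point from camera to tool coordinates, whose origin is the TCP and whose axes are the flange's). Camera axes: x right, y down, z forward; pixel columns grow to the right and rows downward; lengths in m; the calibration is good to about 2 mm. A picture is of the moment at which its call begins: read the wrist's pose just before it. calibration takes no time and is no camera call.
- close_job(): hands the job in; it is judged then, once.
Trained networks look in the newest picture that a camera, given by its name, has taken for a name from the list of things; names that differ only in an ending like _2 or _b are one class to them, and where a whole thing is asked for, a point or a joint stands for the part that bears it (a point fixed in the world has none). Each returns a list of dicts, best first, with "score" (0 to 1); they miss things now and then, are a little off and sometimes report something else, mostly with a low value. They report only what shows in the picture. A call takes as long as a camera call.
- vision.spot_in(camera, label): "box" ([left, top, right, bottom] in pixels, round what is visible of it).
- vision.trace(camera, label): "mask" (480x640 bool, what is visible of it) and "box" ([left, top, right, bottom] in pixels, round what is visible of it).
The state is a dict: "time": time; "q": joint angles; "joint_velocities": joint speeds; "tau": joint torques, N m; "position": TCP position; "orientation": TCP orientation; "wrist_force": force on the tool from outside, world axes, zero at the start; "moment": the same for the moment, N m; "opening": opening from 0.0 (shut) to 1.0 (fully open); "grip_force": force on a finger pad.
Only numpy, scipy, OpenCV 4.12 (cv2) and the standard library are available. Lean on these libraries where they do the work, as an engineer would, in place of code of your own. Each camera call takes 0.05 s, during which the arm holds its last target. There are 200 camera calls.

## Task

Take the seed jar off the propagator's lid and stand it upright in the shallow drip tray, setting it down rather than dropping it. Then swing the lid up until it lies parallel with the steel pointer arm at its side, and finish still holding it steady there: the lid falls shut if you let go, and it must not fall. Leave the pointer, the soap, the bottle and the clay pot as they are.

Things in the scene. Friction and masses are not known exactly. Their poses are not given: they have to be found in the camera images.
- propagator: Seed propagator, fixed to the bench: a black open box 220 (x) x 190 (y) x 90 mm high holding brown plugs, with a hinged lid on top. Origin: centre of its underside, on the bench. Its -x side is the front, towards the robot; z is up. A thin fixed steel arc (110 mm radius about the hinge) and the pointer stand along its -y side, 95 to 145 mm from its centre line.
- lid (a joint): Angle of the lid (rad): 0 = closed, level (always so at the start), growing as its front edge rises, to 1.25. A flat clear panel in a white frame, 220 x 190 x 8 mm, about 0.35 kg, hinged along the propagator's rear (+x) top edge. The hinge is free, so the lid falls shut unless held. Closed, its top face is 98 mm above the bench. The green vent disc in its middle is flush.
- lid_handle (a point): Centre of the lid's handle: a white round bar, 18 mm in diameter, 30 mm long, parallel to the hinge on a 12 mm post, 24 mm above the lid's top face, 200 mm from the hinge line towards the front, 28 mm above the hinge when closed, mid-width. Gripped along y on its flat ends it turns between the pads as the lid swings. Axes turn with the lid: x from front to hinge, z out of the top face.
- lid_hinge (a point): Point on the hinge line, middle of the lid's width, at mid-thickness of the lid, 94 mm above the bench. The hinge line runs along this point's y axis; the axes turn with the lid.
- pointer (a joint): Angle of the pointer arm (rad), in the same sense and about the same line as the lid's: the lid is at the mark when joint lid equals joint pointer. Between 0.35 and 0.9 at the start, stiff; it stays put unless pushed hard and is not to be moved.
- pointer_tip (a point): Centre of the round tip (28 mm disc) of the pointer arm: a flat steel bar 140 mm long, 12 mm wide, that pivots on the lid's hinge line 136 mm to the -y side of the lid's middle and rises towards the front at the marked angle, at most 220 mm above the bench. x axis: along the arm from the tip to the pivot.
- jar: Closed amber seed jar with a metal cap, 52 mm in diameter, 75 mm tall, about 0.2 kg, loose, standing on the closed lid behind the handle. Origin: centre of its underside; z is its upright axis.
- tray_in (a point): Centre of the inner floor of the drip tray: a shallow grey square tray, 150 x 150 x 18 mm outside, walls and floor 4 mm thick, fixed to the bench. z up, x and y along its sides.
- soap: Bystander: white bar of soap, 55 x 85 x 25 mm, loose on the bench. Origin: centre of its underside.
- bottle: Bystander: white bottle, 60 mm in diameter, 160 mm tall, loose. Origin: centre of its underside.
- pot: Bystander: terracotta plant pot, 70 mm across the rim, 65 mm tall, loose. Origin: centre of its underside.

How it is judged:
On the way:
1. the jar stands upright in the drip tray, let go, with the lid still closed (x of jar in the frame of tray_in between -0.05 and 0.05 m and y of jar in the frame of tray_in between -0.05 and 0.05 m and z of jar in the frame of tray_in between -0.006 and 0.006 m and angle between jar's own z axis and vertical below 0.12 rad and linear speed of jar below 0.05 m/s and contact force between the fingers and jar below 0.05 N and value of joint lid below 0.1 rad), for 0.2 s.
At the end, for the whole second after the job is handed in: The fingers hold the lid, still, within 0.08 rad (4.5 degrees) of the pointer's angle, and nothing else carries it; the jar stands upright and released on the floor of the drip tray (angle between the x axis of lid_handle and the x axis of pointer_tip, either way round below 0.08 rad and value of joint lid above 0.25 rad and velocity of joint lid between -0.15 and 0.15 rad/s and contact force between the fingers and propagator above 0.4 N and x of jar in the frame of tray_in between -0.05 and 0.05 m and y of jar in the frame of tray_in between -0.05 and 0.05 m and z of jar in the frame of tray_in between -0.006 and 0.006 m and angle between jar's own z axis and vertical below 0.12 rad and linear speed of jar below 0.05 m/s and contact force between the fingers and jar below 0.05 N and contact force between jar and propagator below 0.05 N); the arm keeps its last pose, push and grip.
It fails at once if the lid falls (closes faster than 2 rad/s) (velocity of joint lid below -2 rad/s).
It fails at once if the jar is dropped or thrown (faster than 0.6 m/s out of the fingers) (linear speed of jar above 0.6 m/s and contact force between the fingers and jar below 0.05 N).
It fails at once if the pointer is moved by more than 8 mm at its tip (distance of pointer_tip from where it was at the start of the episode above 0.008 m).
It fails at once if the soap, the bottle or the pot is moved by more than 30 mm (distance of any of soap, bottle, pot from where it was at the start of the episode above 0.03 m).
It also fails if it takes over 58 s, if anything falls off the work surface, if the arm or the gripper's body presses on something with over 40 N, if the wrist force passes 120 N, or if a joint passes its speed limit or range.

## Working session

There is one attempt and no reset: what is moved stays moved. The work goes in short steps, Python scripts to look and compute and a tool call to move; the robot and the scene stay as the last step left them, time stands still between calls to the robot, and variables do not carry over. Pictures are saved under pics/ and viewed, at most 10 in all, crops included, and the job is handed in when it is done.

Besides the shell and the picture viewer there is one more tool, called as name([rows], argument=value, ...), one row to a line, values as JSON. jog_arm: Moves the arm, as the interface text tells. Its arguments: {"type":"object","properties":{"series":{"type":"array","items":{"type":"object","properties":{"x":{"type":"number","minimum":-1,"maximum":1},"y":{"type":"number","minimum":-1,"maximum":1},"z":{"type":"number","minimum":-1,"maximum":1},"ax":{"type":"number","minimum":-1,"maximum":1},"ay":{"type":"number","minimum":-1,"maximum":1},"az":{"type":"number","minimum":-1,"maximum":1}}}},"claw":{"type":"number"},"newtons":{"type":"number"}},"required":["series"]}

```bash
mkdir -p pics
cat > h.py <<'E'
import numpy as np, cv2
from cell import telemetry, vision, close_job, bot
E
python3 - <<'E'
from h import *
s=telemetry.state(); print({k:np.round(v,3).tolist() for k,v in s.items()}); print(bot.grip_point_offset)
ims=[]
for c in ("side","top"):
    im=vision.read_camera(c); cv2.imwrite(f"pics/{c}0.png",im[:,:,::-1])
    k=vision.calibration(c); print(c,{a:np.round(b,4).tolist() for a,b in k.items()})
    for l in ["propagator","lid","lid_handle","pointer","pointer_tip","jar","tray_in","soap","bottle","pot"]:
        r=vision.spot_in(c,l); print(c,l,[(round(d["score"],2),np.round(d["box"]).tolist()) for d in r[:2]])
print(np.round(vision.calibration("wrist")["mount"],4).tolist())
E
```

```text
{'time': 0.0, 'q': [1.547, 0.502, -0.427, 1.551, 0.221, 1.138, -0.21], 'joint_velocities': [-0.001, 0.001, 0.001, -0.0, -0.001, 0.0, -0.002], 'tau': [0.0, -56.661, -5.816, -27.912, -0.069, 0.031, 0.0], 'position': [0.184, -0.623, 0.226], 'orientation': [0.99, 0.143, -0.0, -0.001], 'wrist_force': [-0.488, -0.103, 0.024], 'moment': [-0.071, 0.036, -0.03], 'grip_force': 0.0, 'opening': 0.999}
0.0188
side {'fx': 512.8751, 'fy': 512.8751, 'cx': 313.0854, 'cy': 232.5233, 'R': [[-0.9716, -0.2363, 0.0076], [-0.1352, 0.5289, -0.8379], [0.194, -0.8151, -0.5458]], 't': [0.6291, 0.1497, 1.3039]}
side propagator [(0.78, [260.0, 196.0, 376.0, 340.0])]
side lid [(0.65, [260.0, 243.0, 375.0, 307.0])]
side lid_handle [(0.74, [262.0, 244.0, 373.0, 306.0])]
side pointer [(0.57, [301.0, 197.0, 337.0, 228.0])]
side pointer_tip [(0.69, [294.0, 195.0, 335.0, 236.0])]
side jar [(0.79, [279.0, 242.0, 305.0, 283.0]), (0.37, [296.0, 196.0, 336.0, 234.0])]
side tray_in [(0.88, [328.0, 215.0, 386.0, 252.0])]
side soap [(0.95, [320.0, 374.0, 365.0, 414.0]), (0.67, [259.0, 198.0, 375.0, 339.0])]
side bottle []
sid
[... 236 characters left out ...]
.0, 323.0]), (0.51, [104.0, 305.0, 141.0, 338.0])]
top lid [(0.72, [185.0, 217.0, 279.0, 319.0])]
top lid_handle [(0.75, [189.0, 214.0, 280.0, 322.0])]
top pointer [(0.46, [290.0, 222.0, 299.0, 263.0])]
top pointer_tip [(0.45, [291.0, 223.0, 301.0, 263.0])]
top jar [(0.94, [201.0, 228.0, 227.0, 254.0])]
top tray_in [(0.8, [337.0, 259.0, 401.0, 323.0])]
top soap [(0.81, [103.0, 305.0, 142.0, 338.0]), (0.56, [185.0, 217.0, 279.0, 317.0])]
top bottle [(0.55, [470.0, 225.0, 508.0, 258.0])]
top pot [(0.97, [309.0, 169.0, 336.0, 197.0]), (0.68, [185.0, 217.0, 284.0, 321.0])]
[[0.0001, -0.9643, -0.2648, 0.0711], [1.0, 0.0, 0.0003, -0.0006], [-0.0002, -0.2648, 0.9643, -0.1595], [0.0, 0.0, 0.0, 1.0]]
```

Run:
```python
import cv2
a=cv2.imread("pics/side0.png")[170:420,240:460]; b=cv2.imread("pics/top0.png")[160:350,90:520]
cv2.imwrite("pics/sc.png",cv2.resize(a,None,fx=2.4,fy=2.4,interpolation=2)); cv2.imwrite("pics/tc.png",cv2.resize(b,None,fx=1.8,fy=1.8,interpolation=2))
```

```text
(no output)
```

View pics/sc.png

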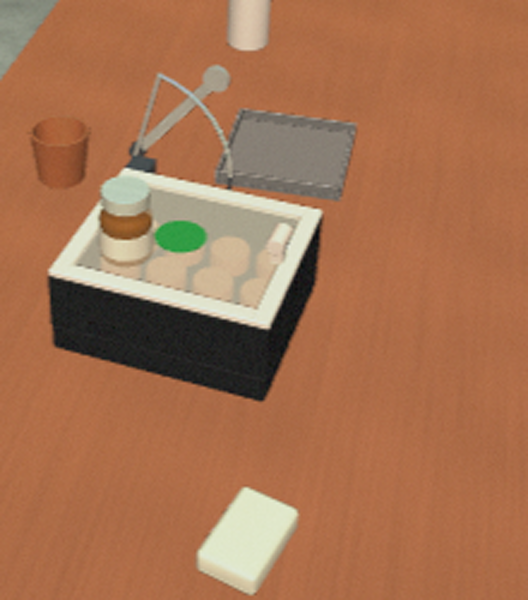

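View pics/tc.png

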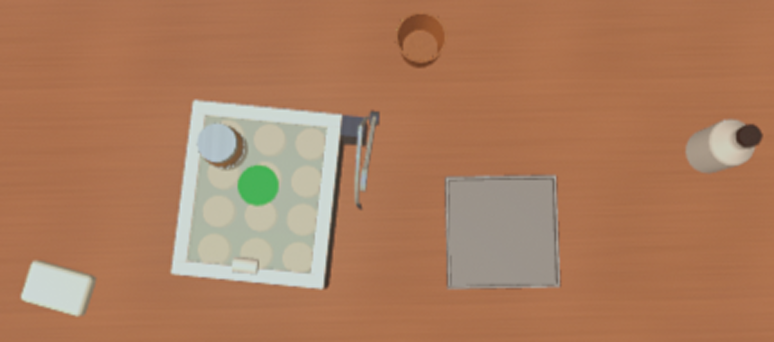

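The side crop shows the closed lid, with the jar on its rear +y corner, the handle at about crop (280,243) and the pointer tip at (216,78) with its pivot at (137,150). The tray and bottle are beyond. The top crop shows lid corners at about (193,100), (342,114), (325,289) and (172,274), the jar cap at (217,144), and the tray at (447–560,176–288).

```bash
cat >> h.py <<'E'
from scipy.optimize import least_squares
K={c:vision.calibration(c) for c in("side","top")}
def proj(c,X):
    k=K[c]; p=np.asarray(X)@np.array(k["R"]).T+np.array(k["t"])
    return np.stack([k["fx"]*p[...,0]/p[...,2]+k["cx"],k["fy"]*p[...,1]/p[...,2]+k["cy"]],-1)
S=lambda a:np.array(a)/2.4+[240,170]
T=lambda a:np.array(a)/1.8+[90,160]
def tri(ps,pt):
    r=least_squares(lambda X:np.r_[proj("side",X)-ps,proj("top",X)-pt],[.5,0,.1]); return r.x,np.abs(r.fun).max()
def W(p,l):  # propagator frame->world
    c,s=np.cos(p[2]),np.sin(p[2]); l=np.asarray(l); 
    return np.stack([p[0]+c*l[...,0]-s*l[...,1],p[1]+s*l[...,0]+c*l[...,1],l[...,2]],-1)
E
python3 - <<'E'
from h import *
np.set_printoptions(precision=4,suppress=True)
L=np.array([[.11,.095,.098],[.11,-.095,.098],[-.11,-.095,.098],[-.11,.095,.098],[-.09,0,.122]])
s=S([[52,270],[130,170],[322,211],[268,325],[280,243]]); t=T([[193,100],[342,114],[325,289],[172,274],[245,266]])
for a,b in zip(s,t): print(tri(a,b))
r=least_squares(lambda p:np.r_[(proj("side",W(p,L))-s).ravel(),(proj("top",W(p,L))-t).ravel()],[.5,.2,0])
print("prop",r.x,r.fun.reshape(-1,2)); p=r.x
print("handle",W(p,[-.09,0,.122]),"hinge",W(p,[.11,0,.094]))
tipS=S([216,78]);tipT=T([362,183]);print("tip",tri(tipS,tipT))
def tip(q,n=.14): return W(p,[.11-n*np.cos(q),-.136,.094+n*np.sin(q)])
r=least_squares(lambda v:np.r_[proj("side",tip(*v))-tipS,(proj("top",tip(*v))-tipT)],[.6,.14]);print("ang,len",r.x,r.fun)
r=least_squares(lambda v:proj("side",tip(v[0]))-tipS,[.6]);print(r.x,r.fun)
print("pivot proj",proj("side",tip(0,0)),S([137,150]),proj("top",tip(0,0)),T([374,115]))
m=[vision.trace(c,"jar")[0]["box"] for c in("side","top")];print(m)
cap=tri(S([127,187]),T([217,144]));print("jar cap",cap)
tb=tri(S([290,150]),T([503,232]));print("tray",tb)
for nm,a in dict(pot=(S([61,130]),T([421,35])),tray=(S([297,150]),T([503,232]))).items(): print(nm,tri(*a))
E
```

```text
(array([0.7066, 0.2655, 0.0965]), np.float64(0.8784586705812671))
(array([0.6844, 0.0766, 0.092 ]), np.float64(1.7419437520246674))
(array([0.4683, 0.1008, 0.0921]), np.float64(0.26524008378362396))
(array([0.4907, 0.2906, 0.0944]), np.float64(0.3689912632353298))
(array([0.4979, 0.1962, 0.1161]), np.float64(0.07426555371938548))
prop [ 0.5872  0.1847 -0.1197] [[-1.4354 -0.6907]
 [-2.0785 -2.1615]
 [ 0.9441 -1.2109]
 [ 0.952  -0.6557]
 [ 0.1304 -2.2483]
 [-0.1548  0.2757]
 [-0.1721  0.8578]
 [-1.4786  0.5903]
 [-1.1734  0.2937]
 [-0.1233  0.0847]]
handle [0.4978 0.1955 0.122 ] hinge [0.6964 0.1716 0.094 ]
tip (array([0.5913, 0.0489, 0.2023]), np.float64(1.1054140193555781))
ang,len [0.8764 0.1398] [ 1.2187  0.117   0.6601 -0.9132]
[0.8936] [ 0.5607 -0.5896]
pivot proj [298.0523 231.8848] [297.0833 232.5   ] [297.7506 226.2755] [297.7778 223.8889]
[[282.6, 244.5, 306.1, 279.5], [205.4, 228.8, 226.6, 255.6]]
jar cap (array([0.6417, 0.22  , 0.1725]), np.float64(0.1643625118678642))
tray (array([ 0.5363, -0.1331,  0.0083]), np.float64(0.40758017573654115))
pot (array([ 0.7953, -0.0268,  0.0622]), np.float64(0.8488769788828563))
tray (array([ 0.5328, -0.1333,  0.0093]), np.float64(2.1329348344223718))
```

jog_arm([
  {"x": 0.4,"y": 1,"z": 0.5,"az": -0.013},
  {"x": 0.4,"y": 1,"z": 0.5,"az": -0.013},
  {"x": 0.4,"y": 1,"z": 0.5,"az": -0.013},
  {"x": 0.5,"y": 1,"z": 0.5,"az": -0.013},
  {"x": 0.5,"y": 1,"z": 0.5,"az": -0.013},
  {"x": 0.5,"y": 1,"z": 0.5,"az": -0.013},
  {"x": 0.5,"y": 1,"az": -0.013},
  {"x": 0.5,"y": 1,"az": -0.013},
  {"x": 0.5,"y": 1,"az": -0.013},
  {"x": 0.5,"y": 1,"az": -0.013},
], claw=1, newtons=15)

```text
schema error: expected keys x, y, z, ax, ay, az
```

jog_arm([
  {"x": 0.4,"y": 1},
  {"x": 0.4,"y": 1},
  {"x": 0.4,"y": 1},
  {"x": 0.4,"y": 1},
  {"x": 0.4,"y": 1},
  {"x": 0.4,"y": 1},
  {"x": 0.4,"y": 1},
  {"x": 0.4,"y": 1},
  {"x": 0.4,"y": 1},
  {"x": 0.4,"y": 1},
])

```text
schema error: expected keys x, y, z, ax, ay, az
```

jog_arm([
  {"x": 0.4,"y": 1},
  {"x": 0.4,"y": 1},
  {"x": 0.4,"y": 1},
  {"x": 0.4,"y": 1},
  {"x": 0.4,"y": 1},
  {"x": 0.4,"y": 1},
  {"x": 0.4,"y": 1},
  {"x": 0.4,"y": 1},
  {"x": 0.4,"y": 1},
  {"x": 0,"y": 0},
])

```text
schema error: expected keys x, y, z, ax, ay, az
```

All six keys are needed in each row.

jog_arm([
  {"x": 0.4,"y": 1,"z": 0.5,"ax": 0,"ay": 0,"az": -0.013},
  {"x": 0.4,"y": 1,"z": 0.5,"ax": 0,"ay": 0,"az": -0.013},
  {"x": 0.4,"y": 1,"z": 0.5,"ax": 0,"ay": 0,"az": -0.013},
  {"x": 0.5,"y": 1,"z": 0.5,"ax": 0,"ay": 0,"az": -0.013},
  {"x": 0.5,"y": 1,"z": 0.5,"ax": 0,"ay": 0,"az": -0.013},
  {"x": 0.5,"y": 1,"z": 0.5,"ax": 0,"ay": 0,"az": -0.013},
  {"x": 0.5,"y": 1,"z": 0,"ax": 0,"ay": 0,"az": -0.013},
  {"x": 0.5,"y": 1,"z": 0,"ax": 0,"ay": 0,"az": -0.013},
  {"x": 0.5,"y": 1,"z": 0,"ax": 0,"ay": 0,"az": -0.013},
  {"x": 0.5,"y": 1,"z": 0,"ax": 0,"ay": 0,"az": -0.013},
], claw=1, newtons=15)

```text
time: 2.45
position: [0.3018, -0.3726, 0.3019]
orientation: [0.998, -0.061, 0.0, 0.0]
wrist_force: [0.3, 0.2, -0.5]
opening: 1.002
grip_force: 0.0
```

jog_arm([
  {"x": 0.4,"y": 1,"z": 0,"ax": 0,"ay": 0,"az": 0},
  {"x": 0.4,"y": 1,"z": 0,"ax": 0,"ay": 0,"az": 0},
  {"x": 0.4,"y": 1,"z": 0,"ax": 0,"ay": 0,"az": 0},
  {"x": 0.4,"y": 1,"z": 0,"ax": 0,"ay": 0,"az": 0},
  {"x": 0.4,"y": 1,"z": 0,"ax": 0,"ay": 0,"az": 0},
  {"x": 0.4,"y": 1,"z": 0,"ax": 0,"ay": 0,"az": 0},
  {"x": 0.4,"y": 1,"z": 0,"ax": 0,"ay": 0,"az": 0},
  {"x": 0.4,"y": 1,"z": 0,"ax": 0,"ay": 0,"az": 0},
  {"x": 0.4,"y": 1,"z": 0,"ax": 0,"ay": 0,"az": 0},
  {"x": 0.4,"y": 1,"z": 0,"ax": 0,"ay": 0,"az": 0},
])

```text
time: 3.7
position: [0.4017, -0.1225, 0.3019]
orientation: [0.998, -0.061, 0.0, 0.0]
wrist_force: [0.2, -0.5, -0.9]
opening: 1.002
grip_force: 0.0
```

jog_arm([
  {"x": 0.5,"y": 1,"z": 0,"ax": 0,"ay": 0,"az": 0},
  {"x": 0.5,"y": 1,"z": 0,"ax": 0,"ay": 0,"az": 0},
  {"x": 0.5,"y": 1,"z": 0,"ax": 0,"ay": 0,"az": 0},
  {"x": 0.5,"y": 1,"z": 0,"ax": 0,"ay": 0,"az": 0},
  {"x": 0.5,"y": 1,"z": 0,"ax": 0,"ay": 0,"az": 0},
  {"x": 0.5,"y": 1,"z": 0,"ax": 0,"ay": 0,"az": 0},
  {"x": 0.5,"y": 1,"z": 0,"ax": 0,"ay": 0,"az": 0},
  {"x": 0.5,"y": 1,"z": 0,"ax": 0,"ay": 0,"az": 0},
  {"x": 0.5,"y": 1,"z": 0,"ax": 0,"ay": 0,"az": 0},
  {"x": 0.5,"y": 1,"z": 0,"ax": 0,"ay": 0,"az": 0},
])

```text
time: 4.95
position: [0.5269, 0.1273, 0.3018]
orientation: [0.998, -0.061, 0.0, 0.0]
wrist_force: [0.1, -0.2, 0.7]
opening: 0.998
grip_force: 0.0
```

```bash
cat >> h.py <<'E'
from scipy.spatial.transform import Rotation as Ro
WK=vision.calibration("wrist"); M=np.array(WK["mount"])
def cam(s):
    T_=np.eye(4);T_[:3,:3]=Ro.from_quat(s["orientation"]).as_matrix();T_[:3,3]=s["position"];return T_@M
def wproj(C,X):
    p=(np.asarray(X)-C[:3,3])@C[:3,:3]; return np.stack([WK["fx"]*p[...,0]/p[...,2]+WK["cx"],WK["fy"]*p[...,1]/p[...,2]+WK["cy"]],-1)
def ray(C,uv,z): # intersect with height z
    d=C[:3,:3]@np.array([(uv[0]-WK["cx"])/WK["fx"],(uv[1]-WK["cy"])/WK["fy"],1]); return C[:3,3]+d*(z-C[2,3])/d[2]
P=[.5872,.1847,-.1197]
E
python3 - <<'E'
from h import *
import json
np.set_printoptions(precision=4,suppress=True)
s=telemetry.state();C=cam(s);im=vision.read_camera("wrist");np.save("C1.npy",C)
for l in("jar","lid_handle","pointer_tip"):
    print(l,[(round(d["score"],2),np.round(d["box"]).tolist()) for d in vision.spot_in("wrist",l)[:2]])
o=im[:,:,::-1].copy()
for X in ([.6417,.22,.173],W(P,[-.09,0,.122]),W(P,[-.11,.095,.098]),W(P,[-.11,-.095,.098]),W(P,[.11,-.095,.098]),W(P,[.11,.095,.098]),[.5913,.0489,.2023]):
    u=wproj(C,X);print(u);cv2.drawMarker(o,tuple(int(v) for v in np.clip(u,-999,999)),(255,0,255),0,12)
cv2.imwrite("pics/w1.png",o)
E
```

```text
jar [(0.72, [144.0, 59.0, 230.0, 132.0])]
lid_handle [(0.71, [145.0, 30.0, 354.0, 262.0])]
pointer_tip []
[176.7482  95.0011]
[253.7039 253.3944]
[168.9582 264.7123]
[348.1257 264.3257]
[352.8685  33.0994]
[141.745  33.58 ]
[420.9865 135.4238]
```

View pics/w1.png

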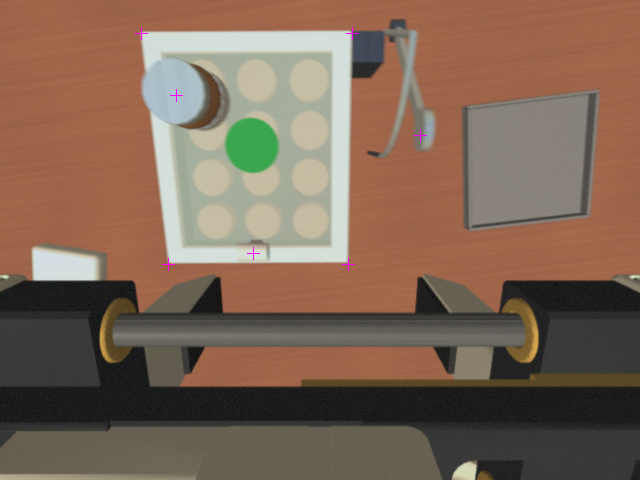

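The markers fit: the lid corners, jar cap (176,93) and handle (253,252) all land where predicted, and the pointer tip shows at about (426,130). Next I grasp the jar.

jog_arm([
  {"x": 0.92,"y": 0.74,"z": 0,"ax": 0,"ay": 0,"az": 0},
  {"x": 0.92,"y": 0.74,"z": 0,"ax": 0,"ay": 0,"az": 0},
  {"x": 0.92,"y": 0.74,"z": 0,"ax": 0,"ay": 0,"az": 0},
  {"x": 0.92,"y": 0.74,"z": 0,"ax": 0,"ay": 0,"az": 0},
  {"x": 0.92,"y": 0.74,"z": 0,"ax": 0,"ay": 0,"az": 0},
  {"x": 0,"y": 0,"z": -1,"ax": 0,"ay": 0,"az": 0},
  {"x": 0,"y": 0,"z": -1,"ax": 0,"ay": 0,"az": 0},
  {"x": 0,"y": 0,"z": -1,"ax": 0,"ay": 0,"az": 0},
])

```text
time: 6.15
position: [0.6416, 0.217, 0.2259]
orientation: [0.998, -0.062, 0.0, 0.001]
wrist_force: [-0.9, -0.3, 0.1]
opening: 0.994
grip_force: 0.0
```

Run:
```python
from h import *
np.set_printoptions(precision=4,suppress=True)
s=telemetry.state();C=cam(s);im=vision.read_camera("wrist");print(s["position"])
o=im[:,:,::-1].copy()
u=wproj(C,[.6417,.22,.173]);print(u);cv2.drawMarker(o,tuple(int(v) for v in u),(255,0,255),0,12)
cv2.imwrite("pics/w2.png",o)
```

```text
[0.6416 0.217  0.2259]
[314.4715 258.7512]
```

View pics/w2.png

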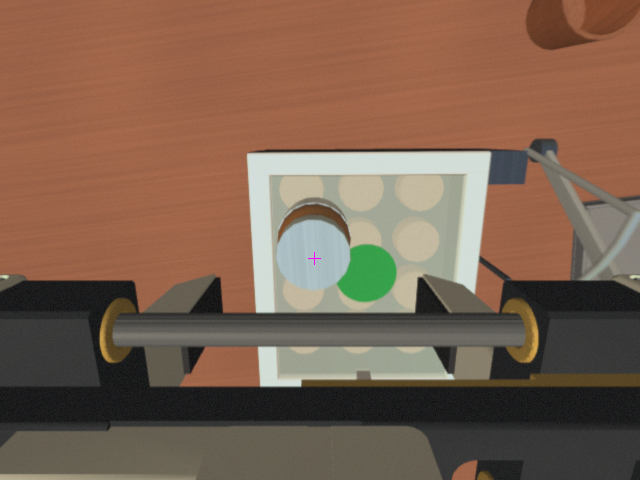

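The cap centre is at (314,253), about 3 mm further in x than estimated, with the fingers straddling it. I correct that, descend and grip.

jog_arm([
  {"x": 0.13,"y": 0.13,"z": -0.7,"ax": 0,"ay": 0,"az": 0},
  {"x": 0,"y": 0,"z": -0.7,"ax": 0,"ay": 0,"az": 0},
  {"x": 0,"y": 0,"z": -0.7,"ax": 0,"ay": 0,"az": 0},
  {"x": 0,"y": 0,"z": -0.7,"ax": 0,"ay": 0,"az": 0},
  {"x": 0,"y": 0,"z": -0.7,"ax": 0,"ay": 0,"az": 0},
  {"x": 0,"y": 0,"z": -0.7,"ax": 0,"ay": 0,"az": 0},
  {"x": 0,"y": 0,"z": 0,"ax": 0,"ay": 0,"az": 0},
])

```text
time: 7.08
position: [0.6435, 0.2217, 0.1196]
orientation: [0.998, -0.061, -0.001, 0.001]
wrist_force: [-0.5, -0.4, 1.1]
opening: 1.0
grip_force: 0.0
```

jog_arm([
  {"x": 0,"y": 0,"z": 0,"ax": 0,"ay": 0,"az": 0},
  {"x": 0,"y": 0,"z": 0,"ax": 0,"ay": 0,"az": 0},
  {"x": 0,"y": 0,"z": 0,"ax": 0,"ay": 0,"az": 0},
  {"x": 0,"y": 0,"z": 0,"ax": 0,"ay": 0,"az": 0},
  {"x": 0,"y": 0,"z": 0,"ax": 0,"ay": 0,"az": 0},
  {"x": 0,"y": 0,"z": 0,"ax": 0,"ay": 0,"az": 0},
], claw=-1, newtons=18)

```text
time: 7.82
position: [0.6449, 0.2218, 0.1221]
orientation: [0.998, -0.061, 0.0, 0.0]
wrist_force: [-0.9, -1.8, 3.4]
opening: 0.56
grip_force: 18.0
```

jog_arm([
  {"x": 0,"y": 0,"z": 0.3,"ax": 0,"ay": 0,"az": 0},
  {"x": 0,"y": 0,"z": 0.7,"ax": 0,"ay": 0,"az": 0},
  {"x": 0,"y": 0,"z": 0.9,"ax": 0,"ay": 0,"az": 0},
  {"x": 0,"y": 0,"z": 0.9,"ax": 0,"ay": 0,"az": 0},
  {"x": 0,"y": 0,"z": 0.9,"ax": 0,"ay": 0,"az": 0},
  {"x": 0,"y": 0,"z": 0.9,"ax": 0,"ay": 0,"az": 0},
  {"x": 0,"y": 0,"z": 0.9,"ax": 0,"ay": 0,"az": 0},
  {"x": 0,"y": 0,"z": 0.8,"ax": 0,"ay": 0,"az": 0},
  {"x": -0.2,"y": -0.6,"z": 0.1,"ax": 0,"ay": 0,"az": 0},
  {"x": -0.3,"y": -0.9,"z": 0,"ax": 0,"ay": 0,"az": 0},
])

```text
time: 9.07
position: [0.6315, 0.1842, 0.2815]
orientation: [0.998, -0.06, -0.0, 0.0]
wrist_force: [0.0, -0.9, -1.5]
opening: 0.56
grip_force: 18.0
```

jog_arm([
  {"x": -0.3,"y": -0.9,"z": 0,"ax": 0,"ay": 0,"az": 0},
  {"x": -0.3,"y": -0.9,"z": 0,"ax": 0,"ay": 0,"az": 0},
  {"x": -0.3,"y": -0.9,"z": 0,"ax": 0,"ay": 0,"az": 0},
  {"x": -0.3,"y": -0.9,"z": 0,"ax": 0,"ay": 0,"az": 0},
  {"x": -0.3,"y": -0.9,"z": 0,"ax": 0,"ay": 0,"az": 0},
  {"x": -0.3,"y": -0.9,"z": 0,"ax": 0,"ay": 0,"az": 0},
  {"x": -0.3,"y": -0.9,"z": 0,"ax": 0,"ay": 0,"az": 0},
  {"x": -0.3,"y": -0.9,"z": 0,"ax": 0,"ay": 0,"az": 0},
  {"x": -0.3,"y": -0.9,"z": 0,"ax": 0,"ay": 0,"az": 0},
  {"x": -0.3,"y": -0.9,"z": 0,"ax": 0,"ay": 0,"az": 0},
])

```text
time: 10.32
position: [0.5556, -0.0422, 0.2808]
orientation: [0.998, -0.061, -0.001, 0.0]
wrist_force: [0.1, 0.6, -0.8]
opening: 0.559
grip_force: 18.0
```

jog_arm([
  {"x": -0.2,"y": -0.9,"z": 0,"ax": 0,"ay": 0,"az": 0},
  {"x": -0.2,"y": -0.9,"z": 0,"ax": 0,"ay": 0,"az": 0},
  {"x": -0.2,"y": -0.9,"z": 0,"ax": 0,"ay": 0,"az": 0},
  {"x": -0.2,"y": -0.9,"z": -0.5,"ax": 0,"ay": 0,"az": 0},
  {"x": 0,"y": 0,"z": -1,"ax": 0,"ay": 0,"az": 0},
  {"x": 0,"y": 0,"z": -1,"ax": 0,"ay": 0,"az": 0},
  {"x": 0,"y": 0,"z": -1,"ax": 0,"ay": 0,"az": 0},
  {"x": 0,"y": 0,"z": -1,"ax": 0,"ay": 0,"az": 0},
  {"x": 0,"y": 0,"z": -1,"ax": 0,"ay": 0,"az": 0},
  {"x": 0,"y": 0,"z": -1,"ax": 0,"ay": 0,"az": 0},
])

```text
time: 11.58
position: [0.5357, -0.1309, 0.1172]
orientation: [0.998, -0.061, -0.001, -0.0]
wrist_force: [0.1, -0.1, -1.3]
opening: 0.561
grip_force: 18.0
```

jog_arm([
  {"x": 0,"y": 0,"z": -0.8,"ax": 0,"ay": 0,"az": 0},
  {"x": 0,"y": 0,"z": -0.8,"ax": 0,"ay": 0,"az": 0},
  {"x": 0,"y": 0,"z": -0.6,"ax": 0,"ay": 0,"az": 0},
  {"x": 0,"y": 0,"z": -0.3,"ax": 0,"ay": 0,"az": 0},
  {"x": 0,"y": 0,"z": 0,"ax": 0,"ay": 0,"az": 0},
])

```text
time: 12.2
position: [0.5371, -0.13, 0.0564]
orientation: [0.998, -0.061, -0.0, -0.0]
wrist_force: [-0.7, -0.4, -1.8]
opening: 0.559
grip_force: 18.0
```

Run:
```python
from h import *
ims=[vision.read_camera(c)[:,:,::-1] for c in("side","top")]
print([[d["box"] for d in vision.spot_in(c,l)[:1]] for c in("side","top") for l in("jar","tray_in")])
a=cv2.resize(ims[0][190:300,290:400],(440,440));b=cv2.resize(ims[1][230:340,310:400],(360,440))
cv2.imwrite("pics/p1.png",np.hstack([a,b]))
```

```text
[[[332.0, 215.4, 387.0, 249.7]], [[329.4, 218.0, 386.6, 249.7]], [], [[338.6, 261.6, 380.6, 322.5]]]
```

View pics/p1.png

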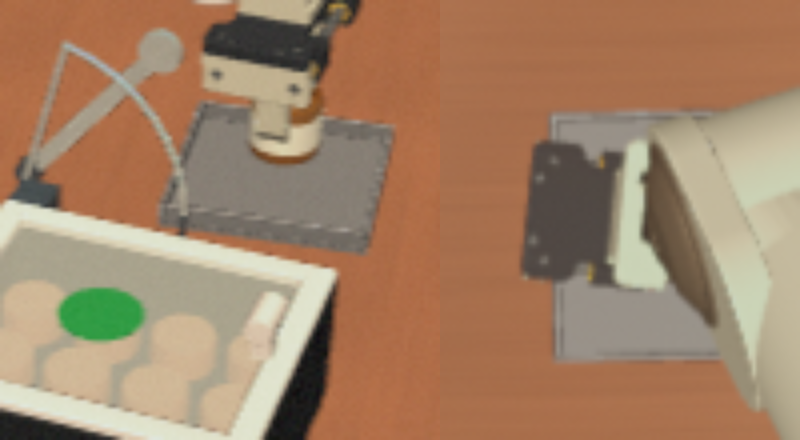

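The jar is held upright over the middle of the tray (crop (285,130)), about 28 mm above the floor. The pointer tip at (160,50) is clear of the arm. I lower slowly to contact.

jog_arm([
  {"x": 0,"y": 0,"z": -0.3,"ax": 0,"ay": 0,"az": 0},
  {"x": 0,"y": 0,"z": -0.3,"ax": 0,"ay": 0,"az": 0},
  {"x": 0,"y": 0,"z": -0.25,"ax": 0,"ay": 0,"az": 0},
  {"x": 0,"y": 0,"z": -0.1,"ax": 0,"ay": 0,"az": 0},
  {"x": 0,"y": 0,"z": -0.05,"ax": 0,"ay": 0,"az": 0},
  {"x": 0,"y": 0,"z": 0,"ax": 0,"ay": 0,"az": 0},
])

```text
time: 13.25
position: [0.5373, -0.1301, 0.0318]
orientation: [0.998, -0.061, 0.0, -0.0]
wrist_force: [-0.1, -0.2, -1.2]
opening: 0.559
grip_force: 18.0
```

jog_arm([
  {"x": 0,"y": 0,"z": -0.06,"ax": 0,"ay": 0,"az": 0},
  {"x": 0,"y": 0,"z": 0,"ax": 0,"ay": 0,"az": 0},
])

```text
time: 13.5
position: [0.5371, -0.1302, 0.0302]
orientation: [0.998, -0.061, 0.0, 0.0]
wrist_force: [0.1, 0.2, -1.9]
opening: 0.559
grip_force: 18.0
```

jog_arm([
  {"x": 0,"y": 0,"z": -0.06,"ax": 0,"ay": 0,"az": 0},
  {"x": 0,"y": 0,"z": 0,"ax": 0,"ay": 0,"az": 0},
])

```text
time: 13.75
position: [0.537, -0.1302, 0.0286]
orientation: [0.998, -0.061, -0.0, 0.0]
wrist_force: [-0.3, 0.7, -1.5]
opening: 0.56
grip_force: 18.0
```

jog_arm([
  {"x": 0,"y": 0,"z": -0.05,"ax": 0,"ay": 0,"az": 0},
  {"x": 0,"y": 0,"z": 0,"ax": 0,"ay": 0,"az": 0},
])

```text
time: 14.0
position: [0.5373, -0.1302, 0.028]
orientation: [0.998, -0.061, 0.0, 0.0]
wrist_force: [-2.7, -0.0, 4.5]
opening: 0.561
grip_force: 18.0
```

Contact force shows on the wrist, so I release and rise.

jog_arm([
  {"x": 0,"y": 0,"z": 0,"ax": 0,"ay": 0,"az": 0},
  {"x": 0,"y": 0,"z": 0,"ax": 0,"ay": 0,"az": 0},
  {"x": 0,"y": 0,"z": 0,"ax": 0,"ay": 0,"az": 0},
  {"x": 0,"y": 0,"z": 0,"ax": 0,"ay": 0,"az": 0},
  {"x": 0,"y": 0,"z": 0,"ax": 0,"ay": 0,"az": 0},
], claw=1)

```text
time: 14.62
position: [0.5372, -0.1302, 0.0274]
orientation: [0.998, -0.061, -0.0, -0.0]
wrist_force: [0.0, -0.3, -0.0]
opening: 0.995
grip_force: 0.0
```

jog_arm([
  {"x": 0,"y": 0,"z": 0.4,"ax": 0,"ay": 0,"az": 0},
  {"x": 0,"y": 0,"z": 0.8,"ax": 0,"ay": 0,"az": 0},
  {"x": 0,"y": 0,"z": 1,"ax": 0,"ay": 0,"az": 0},
  {"x": 0,"y": 0,"z": 1,"ax": 0,"ay": 0,"az": 0},
  {"x": 0,"y": 0,"z": 1,"ax": 0,"ay": 0,"az": 0},
  {"x": 0,"y": 0,"z": 1,"ax": 0,"ay": 0,"az": 0},
  {"x": 0,"y": 0,"z": 1,"ax": 0,"ay": 0,"az": 0},
  {"x": 0,"y": 0,"z": 1,"ax": 0,"ay": 0,"az": 0},
  {"x": 0,"y": 0,"z": 1,"ax": 0,"ay": 0,"az": 0},
  {"x": 0,"y": 0,"z": 1,"ax": 0,"ay": 0,"az": 0},
])

```text
time: 15.88
position: [0.5372, -0.1298, 0.2599]
orientation: [0.998, -0.06, 0.001, 0.0]
wrist_force: [-0.2, 0.3, 0.4]
opening: 1.004
grip_force: 0.0
```

jog_arm([
  {"x": -0.3,"y": 1,"z": 0,"ax": 0,"ay": 0,"az": 0},
  {"x": -0.3,"y": 1,"z": 0,"ax": 0,"ay": 0,"az": 0},
  {"x": -0.3,"y": 1,"z": 0,"ax": 0,"ay": 0,"az": 0},
  {"x": -0.3,"y": 1,"z": 0,"ax": 0,"ay": 0,"az": 0},
  {"x": -0.3,"y": 1,"z": 0,"ax": 0,"ay": 0,"az": 0},
  {"x": -0.08,"y": 1,"z": 0,"ax": 0,"ay": 0,"az": 0},
  {"x": 0,"y": 1,"z": 0,"ax": 0,"ay": 0,"az": 0},
  {"x": 0,"y": 1,"z": 0,"ax": 0,"ay": 0,"az": 0},
  {"x": 0,"y": 1,"z": 0,"ax": 0,"ay": 0,"az": 0},
  {"x": 0,"y": 1,"z": 0,"ax": 0,"ay": 0,"az": 0},
])

```text
time: 17.12
position: [0.496, 0.122, 0.2569]
orientation: [0.998, -0.06, -0.001, 0.0]
wrist_force: [-0.3, -0.2, -0.3]
opening: 1.003
grip_force: 0.0
```

jog_arm([
  {"x": 0,"y": 1,"z": 0,"ax": 0,"ay": 0,"az": 0},
  {"x": 0,"y": 1,"z": 0,"ax": 0,"ay": 0,"az": 0},
  {"x": 0,"y": 1,"z": 0,"ax": 0,"ay": 0,"az": 0},
  {"x": 0,"y": 0,"z": -0.5,"ax": 0,"ay": 0,"az": 0},
  {"x": 0,"y": 0,"z": -0.5,"ax": 0,"ay": 0,"az": 0},
  {"x": 0,"y": 0,"z": 0,"ax": 0,"ay": 0,"az": 0},
])

```text
time: 17.88
position: [0.4965, 0.193, 0.2305]
orientation: [0.998, -0.061, -0.002, 0.001]
wrist_force: [-0.7, 0.6, -0.1]
opening: 0.998
grip_force: 0.0
```

Run:
```python
from h import *
np.set_printoptions(precision=4,suppress=True)
s=telemetry.state();C=cam(s);np.save("C3.npy",C);im=vision.read_camera("wrist");print(s["position"])
print([d["box"] for d in vision.spot_in("wrist","lid_handle")[:1]])
o=im[:,:,::-1].copy()
for X in (W(P,[-.09,0,.122]),W(P,[-.11,.095,.098]),W(P,[-.11,-.095,.098]),W(P,[.11,-.095,.098]),W(P,[.11,.095,.098]),[.5913,.0489,.2023]):
    u=wproj(C,X);print(u);cv2.drawMarker(o,tuple(int(v) for v in np.clip(u,-999,999)),(255,0,255),0,8)
cv2.imwrite("pics/w3.png",o)
```

```text
[0.4965 0.193  0.2305]
[[184.5, 0.9, 449.6, 248.2]]
[315.5262 233.6574]
[203.0517 249.789 ]
[428.4797 248.966 ]
[453.7156 -59.9939]
[174.4397 -59.3274]
[599.2342  48.9726]
```

View pics/w3.png

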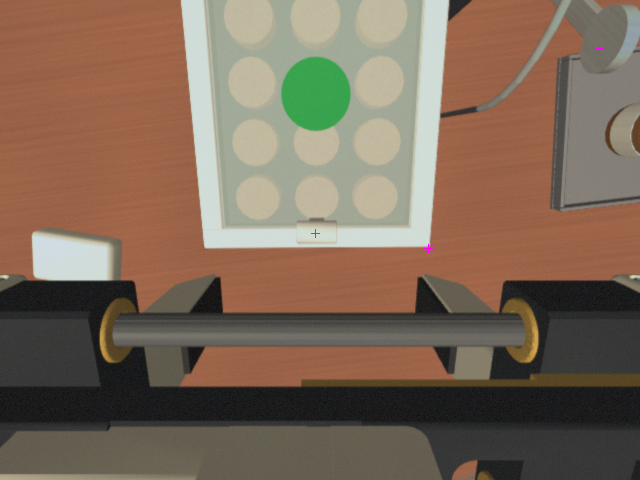

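The handle is at (316,232), where predicted. The jar is standing in the tray, and the tip disc centre is at (610,38). I use that to refine the pointer angle.

Run:
```python
from h import *
np.set_printoptions(precision=4,suppress=True)
C1,C3=np.load("C1.npy"),np.load("C3.npy")
def tip(q,n=.14,y=-.136): return W(P,[.11-n*np.cos(q),y,.094+n*np.sin(q)])
ob=[(lambda X:proj("side",X),S([216,78]),1),(lambda X:proj("top",X),T([362,183]),.6),(lambda X:wproj(C1,X),np.array([426,130]),.6),(lambda X:wproj(C3,X),np.array([610,38]),.4)]
F=lambda X:np.concatenate([w*(f(X)-u) for f,u,w in ob])
r=least_squares(F,[.59,.05,.2]);print("free",r.x,r.fun)
d=r.x-W(P,[.11,-.136,.094]); print("implied angle",np.arctan2(d[2],-(d[0]*np.cos(P[2])+d[1]*np.sin(P[2]))),np.linalg.norm(d))
for g in([.8],[.8,.14],[.8,.14,-.136]):
    r=least_squares(lambda v:F(tip(*v)),g,x_scale=[1,.1,.1][:len(g)]);print(r.x,r.fun)
```

```text
free [0.5946 0.0457 0.2037] [ 0.0632 -1.1093  0.7947 -1.5763 -0.0391 -0.1297 -0.422   0.6021]
implied angle 0.9055413919253403 0.13938976479851958
[0.9095] [-0.0915 -1.2046  0.4756 -1.6479 -0.773  -0.2011 -0.7844  0.3596]
[0.9109 0.1407] [ 0.0114 -1.4101  0.4606 -1.5924 -0.6306  0.0171 -0.4035  0.4572]
[ 0.9055  0.1394 -0.1371] [ 0.0632 -1.1093  0.7947 -1.5763 -0.0391 -0.1297 -0.422   0.6021]
```

jog_arm([
  {"x": 0.05,"y": 0.08,"z": -0.8,"ax": 0,"ay": 0,"az": 0},
  {"x": 0,"y": 0,"z": -0.8,"ax": 0,"ay": 0,"az": 0},
  {"x": 0,"y": 0,"z": -0.8,"ax": 0,"ay": 0,"az": 0},
  {"x": 0,"y": 0,"z": -0.8,"ax": 0,"ay": 0,"az": 0},
  {"x": 0,"y": 0,"z": -0.8,"ax": 0,"ay": 0,"az": 0},
  {"x": 0,"y": 0,"z": -0.5,"ax": 0,"ay": 0,"az": 0},
  {"x": 0,"y": 0,"z": -0.3,"ax": 0,"ay": 0,"az": 0},
  {"x": 0,"y": 0,"z": 0,"ax": 0,"ay": 0,"az": 0},
])

```text
time: 18.98
position: [0.4987, 0.1969, 0.1121]
orientation: [0.998, -0.061, -0.0, 0.0]
wrist_force: [-0.3, 0.5, 0.8]
opening: 0.998
grip_force: 0.0
```

jog_arm([
  {"x": 0,"y": 0,"z": -0.25,"ax": 0,"ay": 0,"az": 0},
  {"x": 0,"y": 0,"z": 0,"ax": 0,"ay": 0,"az": 0},
])

```text
time: 19.23
position: [0.4989, 0.1967, 0.1062]
orientation: [0.998, -0.061, 0.0, 0.0]
wrist_force: [0.3, 1.0, 0.3]
opening: 0.998
grip_force: 0.0
```

jog_arm([
  {"x": 0,"y": 0,"z": 0,"ax": 0,"ay": 0,"az": 0},
  {"x": 0,"y": 0,"z": 0,"ax": 0,"ay": 0,"az": 0},
  {"x": 0,"y": 0,"z": 0,"ax": 0,"ay": 0,"az": 0},
  {"x": 0,"y": 0,"z": 0,"ax": 0,"ay": 0,"az": 0},
  {"x": 0,"y": 0,"z": 0,"ax": 0,"ay": 0,"az": 0},
  {"x": 0,"y": 0,"z": 0,"ax": 0,"ay": 0,"az": 0},
  {"x": 0,"y": 0,"z": 0,"ax": 0,"ay": 0,"az": 0},
  {"x": 0,"y": 0,"z": 0,"ax": 0,"ay": 0,"az": 0},
], claw=-1, newtons=25)

```text
time: 20.23
position: [0.4986, 0.1943, 0.1061]
orientation: [0.998, -0.061, -0.001, 0.002]
wrist_force: [-1.0, -5.3, 4.3]
opening: 0.323
grip_force: 25.0
```

Run:
```python
from h import *
# arc moves from lid 0 to 0.89: per-row shift (units of 25 mm)
r=np.hypot(.2,.028);f=np.arctan2(.028,.2);q=np.r_[0,.02,.06,np.linspace(.1,.8,15),.84,.87,.885,.89]
X=np.stack([-r*np.cos(f+q)*np.cos(P[2]),-r*np.cos(f+q)*np.sin(P[2]),r*np.sin(f+q)],1)
print(np.round(np.diff(X,axis=0)/.025,2).tolist()); print(X[-1]-X[0])
```

```text
[[0.02, -0.0, 0.16], [0.06, -0.01, 0.32], [0.07, -0.01, 0.32], [0.1, -0.01, 0.39], [0.12, -0.01, 0.38], [0.14, -0.02, 0.38], [0.16, -0.02, 0.37], [0.18, -0.02, 0.36], [0.2, -0.02, 0.35], [0.21, -0.03, 0.34], [0.23, -0.03, 0.33], [0.25, -0.03, 0.32], [0.26, -0.03, 0.31], [0.28, -0.03, 0.29], [0.29, -0.04, 0.28], [0.3, -0.04, 0.26], [0.32, -0.04, 0.25], [0.26, -0.03, 0.19], [0.2, -0.02, 0.13], [0.1, -0.01, 0.06], [0.03, -0.0, 0.02]]
[ 0.09518957 -0.01144892  0.14503789]
```

The opening is 29.7 mm, so the 30 mm bar is held. I relieve the sideways push and swing the lid along its arc.

jog_arm([
  {"x": 0.02,"y": -0.08,"z": 0.16,"ax": 0,"ay": 0,"az": 0},
  {"x": 0.06,"y": -0.01,"z": 0.32,"ax": 0,"ay": 0,"az": 0},
  {"x": 0.07,"y": -0.01,"z": 0.32,"ax": 0,"ay": 0,"az": 0},
  {"x": 0.1,"y": -0.01,"z": 0.39,"ax": 0,"ay": 0,"az": 0},
  {"x": 0.12,"y": -0.01,"z": 0.38,"ax": 0,"ay": 0,"az": 0},
  {"x": 0.14,"y": -0.02,"z": 0.38,"ax": 0,"ay": 0,"az": 0},
  {"x": 0,"y": 0,"z": 0,"ax": 0,"ay": 0,"az": 0},
])

```text
time: 21.1
position: [0.5121, 0.1927, 0.1557]
orientation: [0.998, -0.061, 0.0, 0.0]
wrist_force: [0.1, -4.7, -2.4]
opening: 0.323
grip_force: 25.0
```

jog_arm([
  {"x": 0.16,"y": -0.05,"z": 0.37,"ax": 0,"ay": 0,"az": 0},
  {"x": 0.18,"y": -0.05,"z": 0.36,"ax": 0,"ay": 0,"az": 0},
  {"x": 0.2,"y": -0.02,"z": 0.35,"ax": 0,"ay": 0,"az": 0},
  {"x": 0.21,"y": -0.03,"z": 0.34,"ax": 0,"ay": 0,"az": 0},
  {"x": 0.23,"y": -0.03,"z": 0.33,"ax": 0,"ay": 0,"az": 0},
  {"x": 0.25,"y": -0.03,"z": 0.32,"ax": 0,"ay": 0,"az": 0},
  {"x": 0.26,"y": -0.03,"z": 0.31,"ax": 0,"ay": 0,"az": 0},
  {"x": 0,"y": 0,"z": 0,"ax": 0,"ay": 0,"az": 0},
])

```text
time: 22.1
position: [0.5495, 0.1882, 0.2153]
orientation: [0.998, -0.061, 0.0, -0.001]
wrist_force: [0.9, 4.6, -3.9]
opening: 0.324
grip_force: 25.0
```

jog_arm([
  {"x": 0.28,"y": -0.03,"z": 0.29,"ax": 0,"ay": 0,"az": 0},
  {"x": 0.29,"y": -0.04,"z": 0.28,"ax": 0,"ay": 0,"az": 0},
  {"x": 0.3,"y": -0.04,"z": 0.26,"ax": 0,"ay": 0,"az": 0},
  {"x": 0.32,"y": -0.04,"z": 0.25,"ax": 0,"ay": 0,"az": 0},
  {"x": 0.26,"y": -0.03,"z": 0.19,"ax": 0,"ay": 0,"az": 0},
  {"x": 0.2,"y": -0.02,"z": 0.13,"ax": 0,"ay": 0,"az": 0},
  {"x": 0.1,"y": -0.01,"z": 0.06,"ax": 0,"ay": 0,"az": 0},
  {"x": 0,"y": 0,"z": 0,"ax": 0,"ay": 0,"az": 0},
  {"x": 0,"y": 0,"z": 0,"ax": 0,"ay": 0,"az": 0},
])

```text
time: 23.22
position: [0.5919, 0.1832, 0.2509]
orientation: [0.998, -0.06, -0.001, -0.001]
wrist_force: [-0.9, 5.3, -3.5]
opening: 0.326
grip_force: 25.0
```

Run:
```python
from h import *
np.set_printoptions(precision=4,suppress=True)
s=telemetry.state();print(s["position"],s["wrist_force"],s["opening"])
d=np.array(s["position"])+[0,0,.0188-.003]-W(P,[.11,0,.094]);x=-(d[0]*np.cos(P[2])+d[1]*np.sin(P[2]))
print("lid",np.arctan2(d[2],x)-np.arctan2(.028,.2),np.hypot(x,d[2]))
C=cam(s);np.save("C4.npy",C)
for c in("side","wrist"):
    im=vision.read_camera(c)[:,:,::-1]; cv2.imwrite(f"pics/{c}4.png",im)
    if c=="side": a=cv2.resize(im[150:310,240:400],(600,600),interpolation=2); cv2.imwrite("pics/s4.png",a)
```

```text
[0.5919 0.1832 0.2509] [-0.9231  5.3108 -3.5028] 0.3260937790355927
lid 0.8846649101980157 0.20220696694088708
```

View pics/s4.png

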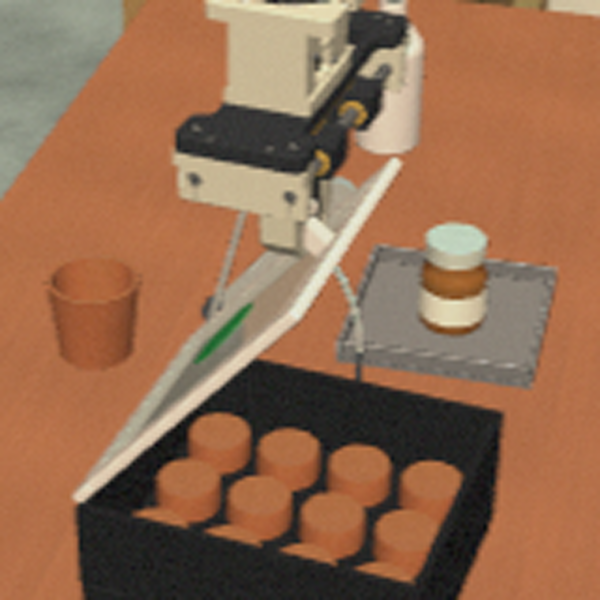

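View pics/wrist4.png

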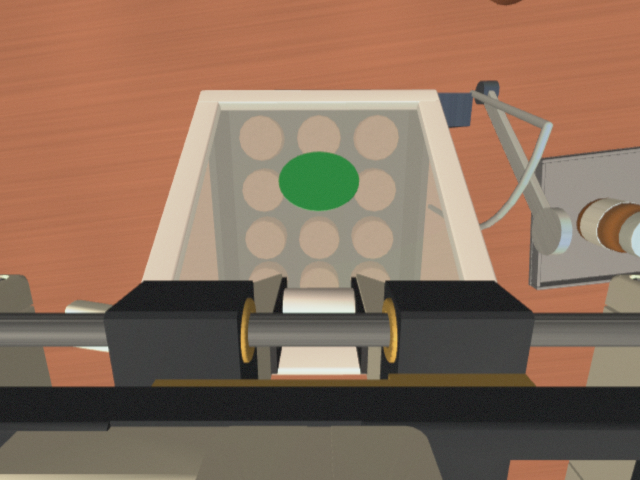

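The lid is up, with its front edge from crop (298,318) to (398,160). The jar stands upright in the tray at (453,280). In the wrist view the handle is held between the pads at (320,320) and the pointer disc is at (555,231). Last, I check both angles against these pictures.

Run:
```python
from h import *
np.set_printoptions(precision=4,suppress=True)
Cs=[np.load(f"C{i}.npy") for i in(1,3,4)]
def tip(q,n=.14): return W(P,[.11-n*np.cos(q),-.136,.094+n*np.sin(q)])
us=[[426,130],[610,38],[555,231]]
for C,u in zip(Cs,us): print("ptr",least_squares(lambda v:wproj(C,tip(v[0]))-u,[.8]).x)
def lid(q,y): return W(P,[.11-.22*np.cos(q),y,.094+.22*np.sin(q)])
S4=lambda a:np.array(a)/3.75+[240,150]
r=least_squares(lambda v:np.r_[proj("side",lid(v[0],.095))-S4([298,316]),proj("side",lid(v[0],-.095))-S4([396,162])],[.8]);print("lid",r.x,r.fun)
s=telemetry.state();print(s["time"],np.abs(s["joint_velocities"]).max(),s["grip_force"])
```

```text
ptr [0.9096]
ptr [0.9143]
ptr [0.9234]
lid [0.8729] [ 0.0079 -0.4875  1.7991 -1.2698]
23.325 0.0017083036218658245 24.99966859817505
```

The pointer is at about 0.90 and the lid at about 0.88. I nudge it slightly, settle and hand in.

jog_arm([
  {"x": 0.05,"y": 0.02,"z": 0.03,"ax": 0,"ay": 0,"az": 0},
  {"x": 0.03,"y": 0,"z": 0.02,"ax": 0,"ay": 0,"az": 0},
  {"x": 0,"y": 0,"z": 0,"ax": 0,"ay": 0,"az": 0},
  {"x": 0,"y": 0,"z": 0,"ax": 0,"ay": 0,"az": 0},
  {"x": 0,"y": 0,"z": 0,"ax": 0,"ay": 0,"az": 0},
  {"x": 0,"y": 0,"z": 0,"ax": 0,"ay": 0,"az": 0},
])

```text
time: 24.08
position: [0.5944, 0.1829, 0.2524]
orientation: [0.998, -0.061, -0.0, -0.0]
wrist_force: [-1.8, 5.1, -1.7]
opening: 0.32
grip_force: 25.0
```

```bash
python3 -c "
from h import *
s=telemetry.state();print(s['position'],s['wrist_force'],s['grip_force'],s['opening'],np.abs(s['joint_velocities']).max())
print(close_job())"
```

```text
[0.59440336 0.18292196 0.25240062] [-1.75708863  5.09203116 -1.70234321] 24.999893009662628 0.3197867952375751 0.001988057309093209
the job is handed in; nothing more can be done
None
```

I handed the job in at about 24 s: the jar stands upright in the drip tray, let go, and the gripper holds the lid still at about 0.89 rad against a pointer I measured at about 0.90 rad; the hand-in returned no verdict.

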